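Turn a spotting tile wells up against the fence

TASK

Two white spotting tiles lie in front of the curved metal fence on the desk, and one of them lies face down, with its wells hidden. Push that one across the desk against the fence until it rides up and stands leaning on it, then draw its upper edge back towards you so that it goes over and lies flat on the desk in front of the fence with its wells up. Leave the other tile, which already has its wells up, where it is.

Things in the scene. Friction and masses are not known exactly. Their poses are not given: they have to be found in the camera images.
- tile_face_down: tile to turn over: white plate 100 (its x) by 110 (its y) by 12 mm, 0.2 kg, too wide to grip; six round wells (24 mm wide, 6 deep) in one face, the other plain. Starts wells down, plain face showing. Origin: centre of welled face; z points from welled to plain face (up at start, down once turned). Its +x edge faces the fence, square to it within 8 degrees.
- tile_face_up: the other tile, same make and size, wells already up, to be left alone. Origin: centre of its underside (plain face), z axis up. The two tiles lie side by side before the fence, about 200 mm apart centre to centre, either one on the left.
- fence: fence of bent, polished, slippery aluminium sheet fixed to the desk, 380 mm long (its y), concave towards the robot. Origin: on the desk, middle of its toe (front lower edge); x points away from the robot, square to the fence, z up. The face leaves the desk at 35 degrees at the toe and curves up to nearly upright at the rim: a tile pushed in slides up it. Behind the rim only a foot 6 mm high.
- fence_rim (a point): middle of the fence's rounded top rim, 36 mm behind the toe, 60 mm above the desk. A tile with its lower edge at the toe leans back on the rim, 55 to 65 degrees from flat, and stays; its upper edge is then 80 to 95 mm up and 5 to 20 mm behind the rim, free to be hooked from behind with a fingertip. Drawn to the robot it turns about its lower edge and falls forward.

How it is judged:
By the outcome, as a careful person would: the job done as asked, in the order asked, and still so for the second after the job is handed in, with the robot touching nothing.
It also fails if it takes over 45 s, if anything falls off the work surface, if the arm or the gripper's body presses on something with over 40 N, if the wrist force passes 120 N, or if a joint passes its speed limit or range.

ROBOT

A 7-joint arm with a two-finger parallel gripper is mounted at the origin on the work surface; the furniture and walls round the work are solid. World frame = base frame: x ahead of the robot, y to its left, z up, the work surface at z = 0. Lengths are in m, angles in rad, forces in N, time in s.
With the tool pointing down it reaches from about 0.4 to 0.875 m from the base axis. Payload 4.4 kg.
Tool frame: the origin (TCP) lies on the centre line of the jaws, within the pads' length; the fingertips stand 19 mm ahead of it and the grasp point (between the pads) is the TCP; z points along the fingers, y is the line along which they close (so a half turn about z gives the same grasp; the last joint's range is limited). The gripper opens to 85 mm and grips with 20 to 120 N. Pads are 22 mm wide; open, the fingers measure 114 mm over their backs; the gripper's body (76 mm by 85 mm) begins 54 mm behind the grasp point. The pads swing forward as they close: fully open they stand 13 mm farther back than shut.
Start: joints at [1.05, 0.628, 0.038, 1.517, -0.027, 0.996, -0.02], TCP at [0.286, -0.584, 0.25] pointing down, gripper open.
Joint ranges: [-3.06, 3.06], [-0.37, 2.12], [-1.25, 1.32], [0.18, 2.47], [-1.1, 4.24], [0.23, 1.98], [-2.94, 2.94]. Speed limits (rad/s): [2.57, 2.57, 3.14, 3.14, 3.14, 3.14, 3.14].

INTERFACE

Orientations are given as a unit quaternion [x, y, z, w].
In Python, from workcell import reach, move_straight, goto_joints, open_gripper, clamp, pause, ik, grab_frame, camera_params, IKError, hand_in, get_time, get_joint_pos, get_dq, get_effort, get_ee_pos, get_tool_rot, get_force, get_moment, get_finger_gap, get_grip_force gives the robot as it stands. Calls block until the motion is done:
- reach(position, orientation): joint-space move of the TCP to a pose.
- move_straight(position, rot=None, feed=0.15, contact_N=None): straight line of the TCP; rot=None keeps the orientation; feed is the mean speed in m/s. With contact_N (N) it stops when the force on the tool has changed by that much, and returns True; else False.
- goto_joints(angles): joint-space move.
- open_gripper() and clamp(f_grip=None): open the fingers fully, or close them until they stop; f_grip is the grip in N (None keeps the last).
- pause(seconds).
- ik(position, orientation): joint angles nearest the present ones, or None.
- grab_frame(name): name is "scene" or "top"; returns (picture, depth): 480x640x3 uint8, blue, green, red; 480x640 float32, m along the optical axis (not along the pixel's ray), 0 where there is no reading.
- camera_params(name): a dict with "vfov" (degrees; the focal length in pixels is half the picture's height over the tangent of half this angle, whatever the lens; pixels are square), "cx", "cy" (the principal point, pixels), "camera_from_world" (4x4, takes a point from world to camera coordinates). Camera axes: x right, y down, z forward; pixel columns grow to the right and rows downward; lengths in m; the calibration is good to about 2 mm. A picture is of the moment at which its call begins. camera_params takes no time and is no camera call.
A pose or a line that the arm cannot do raises IKError and nothing moves.
- hand_in(): hands the job in; it is judged then, once.
Readings, each from a call of its own:
- get_time(): time.
- get_joint_pos(): joint angles.
- get_dq(): joint speeds.
- get_effort(): joint torques, N m.
- get_ee_pos(): TCP position.
- get_tool_rot(): TCP orientation.
- get_force(): force on the tool from outside, world axes, zero at the start.
- get_moment(): the same for the moment, N m.
- get_finger_gap(): finger opening in m.
- get_grip_force(): force on a finger pad.
Only numpy, scipy, OpenCV 4.12 (cv2) and the standard library are available. Lean on these libraries where they do the work, as an engineer would, in place of code of your own. Each camera call takes 0.05 s, during which the arm holds its last target. There are 200 camera calls.

## Working session

There is one attempt and no reset: what is moved stays moved. The work goes in short steps, each a Python script; the robot and the scene stay as the last script left them, time stands still between calls to the robot, and variables do not carry over. Pictures are saved under pics/ and viewed, at most 10 in all, crops included, and the job is handed in when it is done.

```bash
mkdir -p pics; ls; python3 - <<'E'
from workcell import *
import cv2,numpy as np
for n in("scene","top"):
    p,d=grab_frame(n); cv2.imwrite(f"pics/{n}0.png",p); np.save(f"pics/{n}0d.npy",d)
    c=camera_params(n); print(n,c["vfov"],c["cx"],c["cy"],np.round(c["camera_from_world"],3).tolist(),(d>0).mean())
print(get_time(),get_ee_pos(),get_tool_rot())
E
```

```text
pics
scene 55.60387994578955 318.1389691656797 241.59280150814126 [[-0.662, -0.75, 0.001, 0.368], [-0.47, 0.414, -0.779, 0.34], [0.584, -0.517, -0.627, 0.571], [0.0, 0.0, 0.0, 1.0]] 0.9959765625
top 49.87844832835652 320.0690228868989 240.64018424637953 [[-0.017, -0.999, -0.027, 0.0], [-0.992, 0.02, -0.125, 0.561], [0.126, 0.024, -0.992, 0.833], [0.0, 0.0, 0.0, 1.0]] 0.9962272135416667
0.1 [ 0.28534563 -0.5834305   0.249466  ] [ 9.74253466e-01  2.25453862e-01 -2.02595518e-04 -8.36559803e-04]
```

View pics/scene0.png

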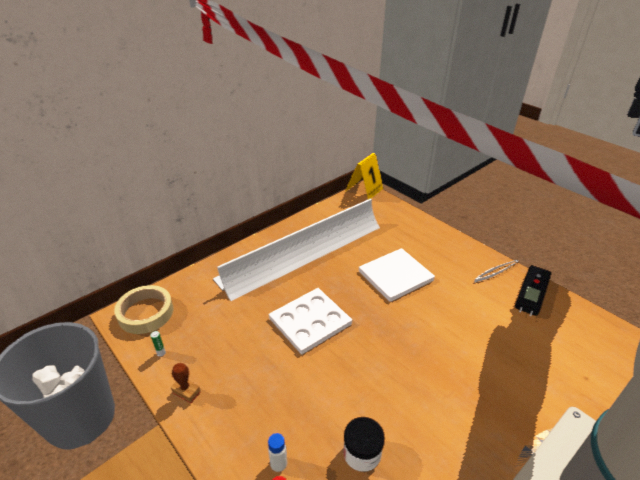

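View pics/top0.png

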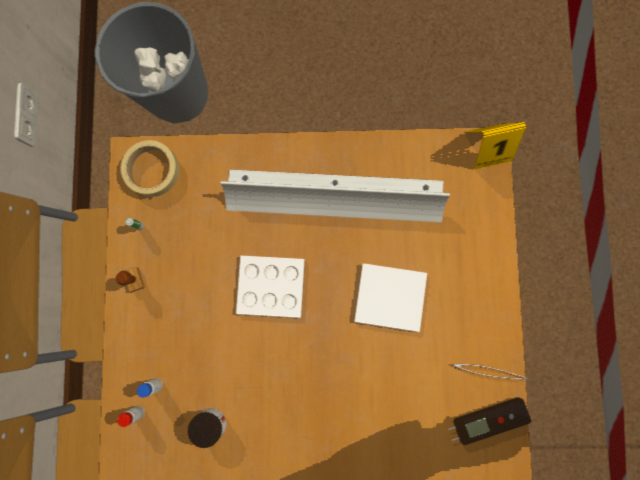

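The top view shows the plain (face-down) tile on the right, centred near (391,298). The welled tile is on the left near (271,287), and the fence is above both, with its toe line from about (226,209) to (443,220) and its rim from about (222,182) to (448,194).

```bash
cat > h.py <<'E'
from workcell import *
import cv2,numpy as np
def cast(n,uv,z):
    c=camera_params(n);f=240/np.tan(np.radians(c["vfov"])/2);T=c["camera_from_world"];R,t=T[:3,:3],T[:3,3]
    uv=np.atleast_2d(uv);r=np.c_[(uv[:,0]-c["cx"])/f,(uv[:,1]-c["cy"])/f,np.ones(len(uv))]@R; o=-R.T@t
    return o+r*((z-o[2])/r[:,2])[:,None]
def cloud(n,d,v,u):
    c=camera_params(n);f=240/np.tan(np.radians(c["vfov"])/2);T=c["camera_from_world"]
    Z=d[v,u];P=np.c_[(u-c["cx"])/f*Z,(v-c["cy"])/f*Z,Z]
    return (P-T[:3,3])@T[:3,:3]
def white(p):
    h=cv2.cvtColor(p,cv2.COLOR_BGR2HSV); return ((h[...,1]<60)&(h[...,2]>140)).astype(np.uint8)*255
E
python3 - <<'E'
from h import *
p=cv2.imread("pics/top0.png");d=np.load("pics/top0d.npy")
m=white(p)
cs,_=cv2.findContours(m,cv2.RETR_EXTERNAL,cv2.CHAIN_APPROX_NONE)
for c in cs:
    if cv2.contourArea(c)<1500: continue
    r=cv2.minAreaRect(c); b=cv2.boxPoints(r)
    print(np.round(r[0]),np.round(r[1]),r[2])
    if r[0][1]>240 and r[0][1]<330 and 200<r[0][0]<450:
        w=cast("top",b,.012); print(w.round(4).tolist(),w.mean(0).round(4),[np.linalg.norm(w[i]-w[i-1]).round(4) for i in range(4)])
        v,u=np.nonzero(cv2.drawContours(np.zeros_like(m),[c],-1,255,-1)); print("depth z",np.median(cloud("top",d,v,u)[:,2]))
# fence profile by depth
v,u=np.mgrid[160:235,215:455];v=v.ravel();u=u.ravel();P=cloud("top",d,v,u)
for c0 in (240,285,335,385,430):
    s=(abs(u-c0)<1); Q=P[s&(u==c0)]; Q=Q[::4]; print(c0,[(round(a[0],3),round(a[2],3)) for a in Q],Q[:,1].mean().round(3))
print("rim",cast("top",[(222,182),(448,194)],.06).round(4).tolist(),"toe",cast("top",[(226,209),(443,220)],0).round(4).tolist())
E
```

```text
[391. 297.] [66. 59.] 8.530766487121582
[[0.4253, -0.0641, 0.012], [0.5238, -0.0815, 0.012], [0.5049, -0.1924, 0.012], [0.4072, -0.1735, 0.012]] [ 0.4653 -0.1279  0.012 ] [np.float64(0.1109), np.float64(0.1), np.float64(0.1124), np.float64(0.0995)]
depth z 0.011409691673220949
[270. 286.] [65. 58.] 3.4682295322418213
[[0.4423, 0.1361, 0.012], [0.5419, 0.1303, 0.012], [0.5329, 0.0185, 0.012], [0.4338, 0.0258, 0.012]] [0.4877 0.0776 0.012 ] [np.float64(0.1106), np.float64(0.0998), np.float64(0.1122), np.float64(0.0994)]
depth z 0.010582045762456154
[334. 208.] [217.  15.] 3.1221303939819336
[335. 182.] [227.  15.] 3.044778347015381
240 [(np.float64(0.715), np.float64(-0.002)), (np.float64(0.707), np.float64(-0.0)), (np.float64(0.7), np.float64(-0.002)), (np.float64(0.692), np.float64(0.003)), (np.float64(0.684), np.float64(0.002)), (np.float64(0.678), np.float64(-0.0)), (np.float64(0.656), np.float64(0.057)), (np.float64(0.654), np.float64(0.039)), (np.float64(0.649), np.float64(0.032)), (np.float64(0.644), np.float64(0.023)), (np.float64(0.639), np.float64(0.012)), (np.float64(0.632),
[... 2776 characters left out ...]
loat64(0.677), np.float64(0.0)), (np.float64(0.669), np.float64(0.002)), (np.float64(0.662), np.float64(0.002)), (np.float64(0.654), np.float64(0.003)), (np.float64(0.635), np.float64(0.06)), (np.float64(0.63), np.float64(0.051)), (np.float64(0.627), np.float64(0.034)), (np.float64(0.621), np.float64(0.028)), (np.float64(0.616), np.float64(0.019)), (np.float64(0.61), np.float64(0.012)), (np.float64(0.604), np.float64(0.007)), (np.float64(0.598), np.float64(0.001)), (np.float64(0.591), np.float64(0.0)), (np.float64(0.584), np.float64(-0.0)), (np.float64(0.577), np.float64(-0.002))] -0.202
rim [[0.6599, 0.1506, 0.06], [0.6309, -0.2224, 0.06]] toe [[0.6256, 0.1562, 0.0], [0.5976, -0.2252, 0.0]]
```

The checks agree: both tiles measure 0.100 x 0.111 m at z ≈ 0.011, and the fence rim is 34–36 mm behind the toe. I'll push with the open fingers held square to the fence.

```bash
cat >> h.py <<'E'
from scipy.spatial.transform import Rotation as Ro
TOE=np.array([.6116,-.0345,0]);X=np.array([.9973,-.0734,0]);Y=np.array([.0734,.9973,0]);Zu=np.array([0,0,1.])
def W(x,y,z): return TOE+x*X+y*Y+z*Zu
def F(p): d=np.asarray(p)-TOE; return np.array([d@X,d@Y,d[2]])
def rot(t,s=1):  # tool tilted t deg, fingers leading; s = which half turn
    t=np.radians(t);z=np.sin(t)*X-np.cos(t)*Zu;y=s*Y
    return Ro.from_matrix(np.c_[np.cross(y,z),y,z]).as_quat()
def tcp(x,y,z,t,L): return W(x,y,z)-L*(np.sin(np.radians(t))*X-np.cos(np.radians(t))*Zu)
E
python3 - <<'E'
from h import *
for s in (1,-1):
  for t in (0,6,12,18):
    for g in((-.217,-.104,.1),(-.217,-.104,.004),(-.03,-.104,.004),(.08,-.104,.075)):
        q=ik(tcp(*g,t,.019),rot(t,s)); print(s,t,g,None if q is None else np.round(q,2))
E
```

```text
1 0 (-0.217, -0.104, 0.1) [ 0.54  0.57 -0.43  2.28  0.62  0.4   1.09]
1 0 (-0.217, -0.104, 0.004) [ 0.46  0.79 -0.33  2.32  1.35  0.24  0.38]
1 0 (-0.03, -0.104, 0.004) [ 0.47  0.91 -0.46  1.83  0.7   0.58  1.06]
1 0 (0.08, -0.104, 0.075) [ 0.47  0.94 -0.57  1.47  0.59  0.91  1.21]
1 6 (-0.217, -0.104, 0.1) [ 0.62  0.57 -0.52  2.37  1.03  0.3   0.68]
1 6 (-0.217, -0.104, 0.004) [ 0.91  1.05 -1.06  2.4   1.68  0.85  0.06]
1 6 (-0.03, -0.104, 0.004) [ 0.44  0.87 -0.38  1.93  0.82  0.39  0.93]
1 6 (0.08, -0.104, 0.075) [ 0.47  0.89 -0.53  1.59  0.63  0.73  1.16]
1 12 (-0.217, -0.104, 0.1) None
1 12 (-0.217, -0.104, 0.004) None
1 12 (-0.03, -0.104, 0.004) [ 0.54  0.89 -0.52  2.02  1.37  0.37  0.42]
1 12 (0.08, -0.104, 0.075) [ 0.46  0.84 -0.48  1.7   0.69  0.54  1.09]
1 18 (-0.217, -0.104, 0.1) None
1 18 (-0.217, -0.104, 0.004) None
1 18 (-0.03, -0.104, 0.004) [ 0.48  0.87 -0.41  2.12  2.02  0.28 -0.24]
1 18 (0.08, -0.104, 0.075) [ 0.6   0.88 -0.7   1.8   1.15  0.53  0.69]
-1 0 (-0.217, -0.104, 0.1) [ 0.16  0.55  0.11  2.29 -0.19  0.31 -1.21]
-1 0 (-0.217, -0.104, 0.004) [ 0.46  0.79 -0.
[... 176 characters left out ...]
(-0.217, -0.104, 0.1) [-0.02  0.56  0.39  2.39 -1.09  0.26 -0.27]
-1 6 (-0.217, -0.104, 0.004) [ 0.47  0.8  -0.32  2.42  2.18  0.26  2.71]
-1 6 (-0.03, -0.104, 0.004) [ 0.13  0.85  0.1   1.94 -0.33  0.27 -1.14]
-1 6 (0.08, -0.104, 0.075) [ 0.08  0.84  0.16  1.6  -0.22  0.61 -1.29]
-1 12 (-0.217, -0.104, 0.1) None
-1 12 (-0.217, -0.104, 0.004) None
-1 12 (-0.03, -0.104, 0.004) [ 0.54  0.89 -0.52  2.02  1.37  0.37 -2.72]
-1 12 (0.08, -0.104, 0.075) [ 0.1   0.8   0.13  1.71 -0.28  0.43 -1.22]
-1 18 (-0.217, -0.104, 0.1) None
-1 18 (-0.217, -0.104, 0.004) None
-1 18 (-0.03, -0.104, 0.004) [0.06 0.85 0.23 2.13 4.11 0.25 0.7 ]
-1 18 (0.08, -0.104, 0.075) [ 0.13  0.78  0.08  1.82 -0.38  0.25 -1.1 ]
```

```bash
python3 - <<'E'
from h import *
t=-8
for g in((-.217,-.104,.1),(-.217,-.104,.004),(-.12,-.104,.004)):
    print(np.round(ik(tcp(*g,t,.019),rot(t)),2))
reach(tcp(-.217,-.104,.08,t,.019),rot(t))
print(get_time(),F(get_ee_pos()),get_joint_pos().round(2) if hasattr(get_joint_pos(),'round') else get_joint_pos(),get_finger_gap())
hit=move_straight(tcp(-.217,-.104,-.012,t,.019),feed=.04,contact_N=3)
print(hit,F(get_ee_pos()),get_force(),get_time())
E
```

```text
[ 0.59  0.64 -0.54  2.16  0.55  0.63  1.13]
[ 0.43  0.81 -0.31  2.2   0.69  0.38  1.03]
[ 0.48  0.88 -0.46  1.94  0.65  0.62  1.08]
1.9083 [-0.21395344 -0.10497781  0.09886788] [ 0.56  0.67 -0.5   2.17  0.59  0.58  1.1 ] 0.08544592458970905
False [-0.21429412 -0.10400367  0.00691226] [0.52918179 0.38121398 0.09509909] 4.3583
```

```bash
python3 - <<'E'
from h import *
L=.006
for x,t,f in((-.215,-8,.05),(-.125,-2,.06),(-.065,8,.05)):
    b=move_straight(tcp(x,-.104,.003,t,L),rot(t),feed=f,contact_N=25)
    print(b,F(get_ee_pos()),np.round(get_force(),1),np.round(get_joint_pos(),2),get_time())
p,d=grab_frame("scene"); cv2.imwrite("pics/s1.png",cv2.resize(p[180:380,180:480],None,fx=2,fy=2))
E
```

```text
False [-0.21402151 -0.10404749  0.00909513] [ 0.3 -0.6 -0. ] [ 0.43  0.84 -0.31  2.2   0.76  0.36  0.96] 4.6083
False [-0.12479227 -0.10397929  0.00904999] [ 0.  -0.6  0.3] [ 0.43  0.86 -0.34  2.06  0.74  0.39  0.98] 6.25
False [-0.06554363 -0.10385847  0.00905379] [-1.3  0.5 -0.6] [ 0.4   0.86 -0.3   2.05  1.09  0.24  0.65] 7.575
```

View pics/s1.png

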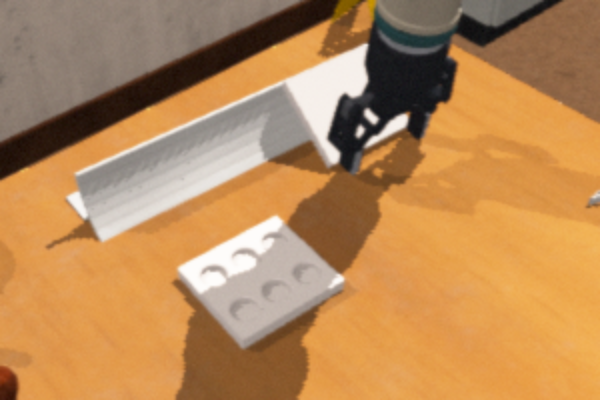

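The crop shows the tile riding up the fence, its rear edge held square by both fingers near (330–430,150), and the other tile untouched. I'll keep pushing, and check joint 6 first because it is close to its limit.

```bash
python3 - <<'E'
from h import *
L=.006
for x,t in((-.045,5),(-.045,8),(-.03,8),(-.022,8),(-.022,10)): print(x,t,np.round(ik(tcp(x,-.104,.003,t,L),rot(t)),2))
for x,t,f in((-.045,6,.04),(-.03,7,.03)):
    b=move_straight(tcp(x,-.104,.003,t,L),rot(t),feed=f,contact_N=20)
    print(b,F(get_ee_pos()),np.round(get_force(),1),np.round(get_joint_pos(),2),get_time())
for i in range(4):
    x=-.027+.003*i
    b=move_straight(tcp(x,-.104,.003,8,L),rot(8),feed=.03,contact_N=15)
    print(b,F(get_ee_pos()),np.round(get_force(),1),np.round(get_joint_pos(),2)[5],get_time())
    if b or np.linalg.norm(get_force())>12: break
p,d=grab_frame("scene"); cv2.imwrite("pics/s2.png",cv2.resize(p[180:330,270:470],None,fx=3,fy=3))
p,d=grab_frame("top"); cv2.imwrite("pics/t2.png",p);np.save("pics/t2.npy",d)
E
```

```text
-0.045 5 [ 0.5   0.91 -0.47  1.95  0.98  0.43  0.78]
-0.045 8 [ 0.44  0.88 -0.37  2.    1.05  0.3   0.7 ]
-0.03 8 [ 0.46  0.9  -0.41  1.96  1.03  0.35  0.74]
-0.022 8 [ 0.47  0.91 -0.43  1.93  1.01  0.37  0.75]
-0.022 10 [ 0.42  0.89 -0.35  1.97  1.07  0.28  0.69]
False [-0.04565259 -0.1040316   0.00902605] [ 0.3 -0.2 -0.1] [ 0.48  0.9  -0.44  1.97  1.    0.39  0.77] 8.2833
False [-0.03043021 -0.1038971   0.00905096] [ 0.6  0.7 -0. ] [ 0.47  0.9  -0.44  1.94  1.    0.39  0.77] 8.9333
False [-0.02779086 -0.10393861  0.0090826 ] [ 0.9  0.1 -0.1] 0.36 9.1833
False [-0.02452813 -0.10402793  0.00898149] [ 0.6 -0.   0.5] 0.36 9.4333
False [-0.02205354 -0.10414362  0.00886938] [-1.2 -0.6  1.1] 0.37 9.6833
False [-0.02170044 -0.10418759  0.00862976] [-9.6  1.1  8.5] 0.38 9.9333
```

View pics/s2.png

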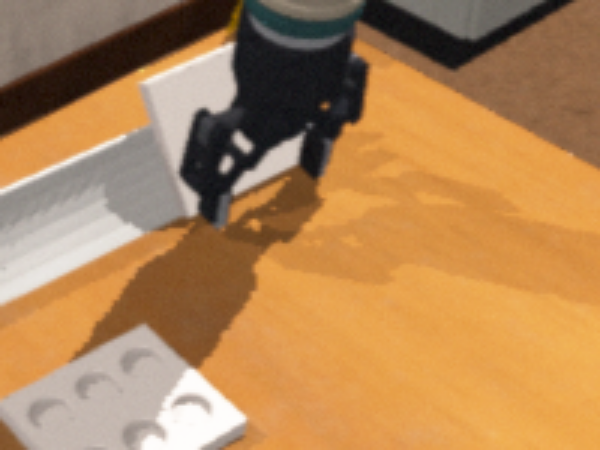

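The tile is standing and leaning on the fence, with its lower edge at the toe near (200–310,200), and the force step confirms it is seated. Next I back off slowly, close the gripper and check.

```bash
python3 - <<'E'
from h import *
L=.006
move_straight(tcp(-.04,-.104,.003,6,L),rot(6),feed=.03)
move_straight(tcp(-.09,-.104,.02,0,L),rot(0),feed=.08)
move_straight(tcp(-.09,-.104,.2,0,L),feed=.2)
clamp(20)
print(get_time(),np.round(get_joint_pos(),2),get_finger_gap())
p,d=grab_frame("scene"); cv2.imwrite("pics/s3.png",cv2.resize(p[180:330,270:470],None,fx=3,fy=3)); np.save("pics/s3.npy",d)
v,u=np.mgrid[180:330,270:470];v=v.ravel();u=u.ravel();P=cloud("scene",d,v,u);G=np.array([F(a) for a in P])
s=(G[:,2]>.004)&(G[:,2]<.12)&(abs(G[:,1]+.104)<.06)&(G[:,0]>-.06)&(G[:,0]<.1)
for lo in np.arange(0,.11,.01):
    k=s&(G[:,2]>=lo)&(G[:,2]<lo+.01)
    if k.sum()>5: print(round(lo,2),k.sum(),np.percentile(G[k,0],[5,50,95]).round(3),np.percentile(G[k,1],[2,98]).round(3))
E
```

```text
13.525 [ 0.71  0.63 -0.8   1.88  0.58  0.88  1.12] 0.0005107228847520148
0.0 81 [-0.013 -0.011  0.006] [-0.152 -0.045]
0.01 239 [-0.011 -0.007  0.008] [-0.152 -0.045]
0.02 256 [-0.006 -0.001  0.015] [-0.153 -0.045]
0.03 254 [0.    0.005 0.017] [-0.152 -0.045]
0.04 247 [0.006 0.01  0.019] [-0.152 -0.045]
0.05 251 [0.012 0.016 0.023] [-0.152 -0.045]
0.06 254 [0.018 0.022 0.028] [-0.152 -0.045]
0.07 240 [0.024 0.028 0.033] [-0.153 -0.045]
0.08 269 [0.029 0.034 0.045] [-0.151 -0.045]
0.09 104 [0.034 0.037 0.041] [-0.15  -0.048]
```

View pics/s3.png

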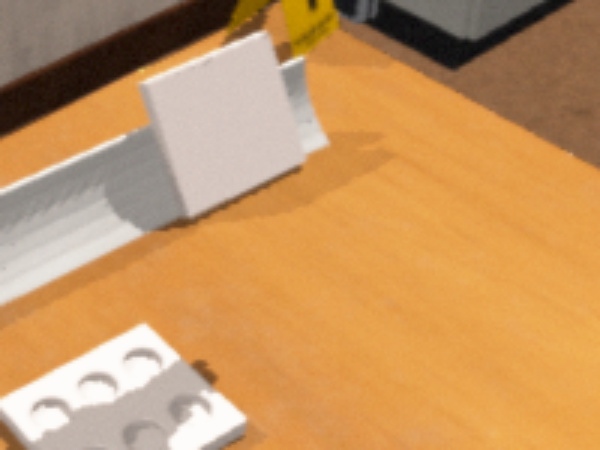

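The tile now leans at about 60° with its top at z ≈ 0.096 and x ≈ 0.04 behind the toe. Next I hook the upper edge from behind and draw it back.

```bash
python3 - <<'E'
from h import *
L=.019;y=-.099
def st(tag,b): print(tag,b,F(get_ee_pos()).round(4),np.round(get_force(),1),np.round(get_joint_pos(),2)[5],round(get_time(),2))
for x,z in((.085,.17),(.085,.073),(-.05,.073)): print(np.round(ik(tcp(x,y,z,0,L),rot(0)),2))
st("over",move_straight(tcp(.085,y,.17,0,L),rot(0),feed=.2))
b=move_straight(tcp(.085,y,.073,0,L),feed=.1,contact_N=6); st("down",b)
if not b:
    for x in (.04,.02,0,-.02,-.035,-.05):
        b=move_straight(tcp(x,y,.074,0,L),feed=.06,contact_N=12); st(x,b)
        if b: break
p,d=grab_frame("scene"); cv2.imwrite("pics/s4.png",cv2.resize(p[180:330,270:470],None,fx=3,fy=3))
E
```

```text
[ 0.53  0.87 -0.74  1.4   0.61  1.11  1.19]
[ 0.51  0.97 -0.69  1.46  0.7   0.96  1.13]
[ 0.59  0.82 -0.66  1.86  0.75  0.72  0.99]
over False [ 0.0842 -0.099   0.1889] [0.9 0.6 0.3] 1.11 14.61
down False [ 0.0856 -0.0989  0.0928] [-0.7  0.7  0.8] 0.96 15.72
0.04 False [ 0.0405 -0.099   0.0931] [ 0.4 -0.9  0.2] 0.88 16.62
0.02 False [ 0.0202 -0.0991  0.0931] [ 0.1 -0.3 -0.6] 0.85 17.11
0 False [ 0.0003 -0.0991  0.0932] [0.5 0.7 0.9] 0.81 17.59
-0.02 False [-0.0197 -0.0991  0.0932] [0.1 0.3 1.3] 0.78 18.07
-0.035 False [-0.035  -0.0991  0.0931] [-0.3 -0.2  0.1] 0.75 18.48
-0.05 False [-0.0501 -0.0991  0.0931] [ 0.3 -0.3  0. ] 0.72 18.88
```

View pics/s4.png

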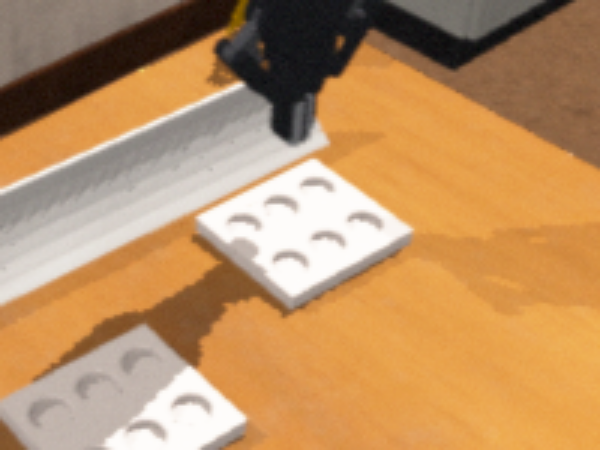

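The tile has gone over and lies wells up in front of the fence, centred near (305,230) in the crop. I'll raise the arm, check that it lies flat and that the other tile hasn't moved, then hand in.

```bash
python3 - <<'E'
from h import *
move_straight(tcp(-.05,-.099,.2,0,.019),feed=.2); pause(.5)
p,d=grab_frame("scene");v,u=np.mgrid[180:380,250:480];G=np.array([F(a) for a in cloud("scene",d,v.ravel(),u.ravel())])
for n,cy in(("turned",-.104),("other",.103)):
    s=(G[:,2]>.008)&(G[:,2]<.03)&(abs(G[:,1]-cy)<.075)&(G[:,0]<-.005)&(G[:,0]>-.2)
    print(n,np.percentile(G[s],[1,50,99],axis=0).round(3).tolist())
p0=cv2.imread("pics/scene0.png");print("other moved?",[cv2.minAreaRect(max(cv2.findContours(white(q)[285:355,262:356].copy(),0,1)[0],key=cv2.contourArea)) for q in(p0,p)])
print(get_time(),get_force()); hand_in()
E
```

```text
turned [[-0.12, -0.153, 0.008], [-0.073, -0.096, 0.013], [-0.02, -0.044, 0.015]]
other [[-0.181, 0.049, 0.008], [-0.134, 0.107, 0.013], [-0.082, 0.158, 0.015]]
other moved? [((48.406734466552734, 33.34592056274414), (51.3074951171875, 68.7777099609375), 58.81502914428711), ((48.31654739379883, 33.69862747192383), (50.917667388916016, 69.1900863647461), 58.671302795410156)]
20.2583 [-0.42836339  0.05469014 -0.44797454]
the job is handed in; nothing more can be done
```

The face-down tile was pushed up the fence, tipped back over and now lies flat with its wells up in front of it; the other tile didn't move, and I handed the job in at 20.3 s.

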